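# Shut off the tagged gas line in the bench valve box

### The arm

A 6-joint arm with a two-finger parallel gripper is mounted at the origin on a cart in front of the work surface, level with it; the furniture and walls round the work are solid. World frame = base frame: x ahead of the robot, y to its left, z up, the work surface at z = 0. Lengths are in m, angles in rad, forces in N, time in s.
With the tool pointing down it reaches from about 0.4 to 0.825 m from the base axis. Payload 7 kg.
Tool frame: the origin (TCP) lies on the centre line of the jaws, within the pads' length; the fingertips stand 25 mm ahead of it and the grasp point (between the pads) lies 6 mm ahead of it; z points along the fingers, y is the direction in which the jaws open and shut (so a half turn about z gives the same grasp; the last joint's range is limited). The gripper opens to 88 mm and grips with 3 to 60 N. Pads are 19 mm wide; open, the fingers measure 130 mm over their backs; the gripper's body (78 mm by 193 mm) begins 47 mm behind the grasp point.
Start: joints at [-1.053, 0.359, 0.012, 0, -1.224, -0.288], TCP at [0.154, -0.657, 0.252] pointing down, gripper open.
Joint ranges: [-3.07, 3.07], [-1.43, 2.12], [-1.02, 1.25], [-3.03, 1.67], [-3.05, -0], [-3.03, 3.03]. Speed limits (rad/s): [2.39, 2.39, 3.01, 3.14, 3.14, 3.14].

### API

Orientations are given as [roll, pitch, yaw] about the fixed x, y, z axes, in that order (R = Rz(yaw) Ry(pitch) Rx(roll)).
In Python, from station import * gives the robot as it stands. The module is installed in compiled form; this text tells all that it offers.
- The arm moves only by the tool step_arm, never from a script. Its argument "commands" is text: rows parted by semicolons, each of 6 numbers parted by spaces: the shift along the tool's x, y, z in mm, then the turn, a rotation vector about the tool's x, y, z in rad. A call has 1 to 8 rows; each row shifts and turns the commanded pose from where the row before left it, along the tool's axes as they then stand; what a row does not reach is not made up. A row lasts 1/8 s, in which the tool goes at most 62.5 mm and 10.7 degrees, less where a joint would pass 70% of its speed; a pose out of reach is approached as far as the arm can. A call is refused whole if a number of a shift passes 62.5 or a number of a turn 0.188, either way. A call with a gripper value outside its range is refused whole. "jaw" is the finger opening in mm, from 0 to 87.6, set as the call begins (left out, the last holds). The fingers move at their own pace and stop on an object; "grip_force" is the grip in N (left out, the last holds). Time passes only in rows, so rows that do not move let the fingers close. It gives the time, the measured TCP pose, the force and the opening at its end, in the units of the state.
- get_state(): the state, without advancing time (a new reading comes with each control period).
- grab_frame(name): name is "scene" or "top"; returns a dict with "frame" (400x640x3 uint8, red, green, blue), "fovy" (degrees; the focal length in pixels is half the picture's height over the tangent of half this angle, whatever the lens; pixels are square), "cx", "cy" (the principal point, pixels), "rvec" (rotation vector, rad) and "tvec" (3), from world to camera coordinates, as OpenCV has them. Camera axes: x right, y down, z forward; pixel columns grow to the right and rows downward; lengths in m; the calibration is good to about 2 mm. A picture is of the moment at which its call begins. There is no depth.
- job_done(): hands the job in, once; it reports no verdict.
Trained networks look in a picture, given as the dict that the camera call returned (one of the last four; its "shot" number tells which), for a name from the list of things; names that differ only in an ending like _2 or _b are one class to them, and where a whole thing is asked for, a point or a joint stands for the part that bears it (a point fixed in the world has none). Each returns a list of dicts, best first, with "conf" (0 to 1); they miss things now and then, are a little off and sometimes report something else, mostly with a low value. They report only what shows in the picture. A call takes as long as a camera call.
- recognise(picture, name): "pixel" ([column, row] in pixels, amid what is visible of it).
The state is a dict: "t": time; "q": joint angles; "qd": joint speeds; "joint_efforts": joint torques, N m; "eef_pos": TCP position; "ee_rot": TCP orientation; "force": force on the tool from outside, world axes, zero at the start; "moment": the same for the moment, N m; "width": finger opening in m.
Only numpy, scipy, OpenCV 4.12 (cv2) and the standard library are available. Lean on these libraries where they do the work, as an engineer would, in place of code of your own. Each camera call takes 0.05 s, during which the arm holds its last target.

### The job

One of the three gas lines in the grey valve box has to be isolated: with shut fingertips, push the box's sliding cover all the way back to its stop, then push the tagged handle (the one with the round disc on its pivot) a quarter turn until it is fully shut, square across its pipe. Only push, grasp and lift nothing; leave the other two valves open as they are and do not disturb the things standing around.

Things in the scene. Friction and masses are not known exactly. Their poses are not given: they have to be found in the camera images.
- valve_box: grey steel box fixed to the worktop, 240 (x) x 276 (y) mm, front wall 62, side guides 74 mm high. Origin under its centre; -x is its front, roughly facing the robot, +y its left, z up. In front an open valve bay (inside x -116 to -11, y +-134 mm) under the cover, behind it a closed deck. Pivots in a row at x -41, y +69, -5, -79 mm; any of them can be the tagged one
- cover (a joint): bare aluminium sliding cover (115 mm deep, 262 mm wide, top face at z = 69 mm): metres slid back along the box's +x; 0 = closed over the bay (starts at 0 to 0.015), 0.105 = at its stop, bay fully revealed. About 2.5 N of friction; stays where it is left
- cover_lip (a point): middle of the front face of the upright lip at the cover's front edge; push it along the box's +x. The lip is 200 mm wide along y, 3 mm thick, and stands from z = 69 to 93 mm; the point is at z = 82 mm and, with the cover closed, at x = -112 mm in the box frame
- tagged_handle (a joint): handle of the tagged valve, rad about the vertical: 0 = open, pointing to the box's front (-x) along its pipe; grows clockwise seen from above, the tip swinging to the box's +y (left); 1.571 = shut, against its stop, pointing to +y across the pipe. Starts at 0 to 0.2. About 0.12 N m of friction, no spring: stays where it is left
- tagged_pivot (a point): on the tagged valve's pivot axis at mid-height of its handle (z = 50.5 mm); axes as the box's. Only this handle has a flat round disc, 39 mm across, on its pivot (z = 56 to 60 mm; steel nut on top up to 63 mm); the plain ones have the nut alone
- tagged_tip (a point): tip of the tagged handle, 55 mm from the pivot axis, z = 50.5 mm. Each handle is a black straight bar 10 mm wide, from z = 44 to 57 mm, with a hub 21 mm across; the pipe below it reaches up to z = 31 mm, the brass valve body within 28 mm of the pivot up to 37 mm. Neighbouring pivots are 74 mm apart
- plain_a_handle (a joint): handle of one of the two plain valves (no disc), same bar and same joint values as the tagged handle; starts open at 0 to 0.2 and shall stay so
- plain_a_tip (a point): tip of that plain handle, 55 mm from its pivot axis, at z = 50.5 mm
- plain_b_handle (a joint): handle of one of the two plain valves (no disc), same bar and same joint values as the tagged handle; starts open at 0 to 0.2 and shall stay so
- plain_b_tip (a point): tip of that plain handle, 55 mm from its pivot axis, at z = 50.5 mm
- stain_blue: bystander, not to be disturbed: white dropper bottle with a blue nozzle, 36 mm across, 97 mm tall, standing close to the left side of the box; origin under its centre
- vial_2: bystander, not to be disturbed: white vial with a screw cap, 26 mm across, 78 mm tall, standing in front of the box towards its left corner; origin under its centre
- film_box: bystander, not to be disturbed: small dark carton 40 x 55 x 32 mm, in front of the box towards its right corner; origin under its centre
- petri_dish: bystander, not to be disturbed: round flat dish, 63 mm across, 13 mm tall, on the worktop to the right; origin under its centre
- tube_rack: bystander, not to be disturbed: orange tube rack 49 x 143 x 62 mm with two capped tubes in it, on the worktop to the right of the box; origin under its centre
- blood_tube_1: bystander, not to be disturbed: capped sample tube 16 mm across, 77 mm tall, in the rack; origin at its foot
- blood_tube_3: bystander, not to be disturbed: capped sample tube 16 mm across, 77 mm tall, in the rack; origin at its foot

How it is judged:
By the outcome, as a careful person would: the job done as asked, in the order asked, and still so for the second after the job is handed in, with the robot touching nothing.
It also fails if it takes over 45 s, if anything falls off the work surface, if the arm or the gripper's body presses on something with over 40 N, if the wrist force passes 120 N, or if a joint passes its speed limit or range.

## Working session

There is one attempt and no reset: what is moved stays moved. The work goes in short steps, Python scripts to look and compute and a tool call to move; the robot and the scene stay as the last step left them, time stands still between calls to the robot, and variables do not carry over. Pictures are saved under pics/ and viewed, and the job is handed in when it is done.

Besides the shell and the picture viewer there is one more tool, called after "Request:" by a JSON object that holds its "op" and its "data", one argument or row to a line. step_arm: Moves the arm, as the interface text tells. Its arguments: {"type":"object","properties":{"commands":{"type":"string"},"jaw":{"type":"number"},"grip_force":{"type":"number"}},"required":["commands"]}

```bash
mkdir -p pics
cat > h.py <<'E'
from station import *
import numpy as np, cv2
def cam(d):
    f=200/np.tan(np.radians(d["fovy"])/2)
    f=d["frame"].shape[0]/2/np.tan(np.radians(d["fovy"])/2)
    K=np.array([[f,0,d["cx"]],[0,f,d["cy"]],[0,0,1]]);R=cv2.Rodrigues(np.array(d["rvec"],float))[0];t=np.array(d["tvec"],float).ravel()
    return K,R,t
def ray(d,px,z):
    K,R,t=cam(d);c=-R.T@t;v=R.T@np.linalg.inv(K)@np.array([px[0],px[1],1.])
    return c+v*(z-c[2])/v[2]
def proj(d,P):
    K,R,t=cam(d);p=K@(R@np.array(P,float).T+t[:,None]);return (p[:2]/p[2]).T
def save(d,n,crop=None,s=1):
    im=d["frame"][:,:,::-1]
    if crop: im=im[crop[1]:crop[3],crop[0]:crop[2]]
    if s!=1: im=cv2.resize(im,None,fx=s,fy=s,interpolation=cv2.INTER_CUBIC)
    cv2.imwrite("pics/"+n,im)
E
python3 - <<'E'
from h import *
s=get_state();print(s)
for n in("scene","top"):
    d=grab_frame(n);save(d,n+"0.png");K,R,t=cam(d);print(n,d["fovy"],d["cx"],d["cy"],"cam at",-R.T@t)
    for o in ["valve_box","cover","cover_lip","tagged_pivot","tagged_handle","stain_blue","vial_2","film_box","tube_rack","petri_dish"]:
        try:
            r=recognise(d,o); print(o,[(np.round(x["pixel"]),round(x["conf"],2),np.round(ray(d,x["pixel"],0.07 if o.startswith("cov") else 0.03),3)) for x in r[:3]])
        except Exception as e: print(o,e)
E
```

```text
{'t': 0.0, 'q': array([-1.05288765e+00,  3.59411478e-01,  1.10681023e-02, -3.37034710e-04,
       -1.22413600e+00, -2.88087528e-01]), 'qd': array([-0.00062044,  0.00082286,  0.00091727,  0.0012288 , -0.00142128,
       -0.00115567]), 'joint_efforts': array([ 1.02368849e-03, -5.82727182e+01,  2.93052775e+01,  6.99730530e+00,
        6.86197905e-03, -2.02287520e-04]), 'eef_pos': array([ 0.15362663, -0.65681904,  0.25061316]), 'ee_rot': array([ 3.13988894e+00, -1.74455317e-04, -2.91188614e+00]), 'force': array([0.14753585, 0.46561695, 0.23139541]), 'moment': array([ 0.00572382, -0.0024485 ,  0.02859437]), 'width': 0.08783375511967442}
scene 53.83870767928663 326.9536640791517 204.2204319947047 cam at [-0.05039603  0.80488404  0.99732825]
valve_box [(array([274., 233.]), 0.93, array([0.57 , 0.233, 0.03 ]))]
cover [(array([370., 169.]), 0.72, array([ 0.469, -0.187,  0.07 ])), (array([283., 236.]), 0.68, array([0.515, 0.247, 0.07 ]))]
cover_lip [(array([286., 229.]), 0.71, array([0.524, 0.218, 0.07 ]))]
tagged_pivot []
tagged_handle [(array([274., 232.]), 0.16, array([0.573, 0.228, 0.03 ])
[... 697 characters left out ...]
8, 0.07]))]
cover_lip [(array([257., 192.]), 0.73, array([0.519, 0.22 , 0.07 ]))]
tagged_pivot [(array([236., 235.]), 0.65, array([0.388, 0.29 , 0.03 ]))]
tagged_handle []
stain_blue [(array([203., 198.]), 0.5, array([0.506, 0.394, 0.03 ])), (array([297., 220.]), 0.47, array([0.434, 0.098, 0.03 ]))]
vial_2 [(array([233., 234.]), 0.53, array([0.39 , 0.298, 0.03 ]))]
film_box [(array([300., 218.]), 0.75, array([0.439, 0.088, 0.03 ])), (array([231., 233.]), 0.35, array([0.395, 0.304, 0.03 ]))]
tube_rack [(array([382., 214.]), 0.6, array([ 0.452, -0.172,  0.03 ]))]
petri_dish [(array([299., 217.]), 0.65, array([0.444, 0.093, 0.03 ])), (array([419., 211.]), 0.63, array([ 0.46 , -0.288,  0.03 ]))]
```

Run:
```python
from h import *
d=grab_frame("top");save(d,"top1.png",(160,100,360,260),4)
d=grab_frame("scene");save(d,"scene1.png",(180,150,380,310),4)
```

```text
(no output)
```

View pics/top0.png

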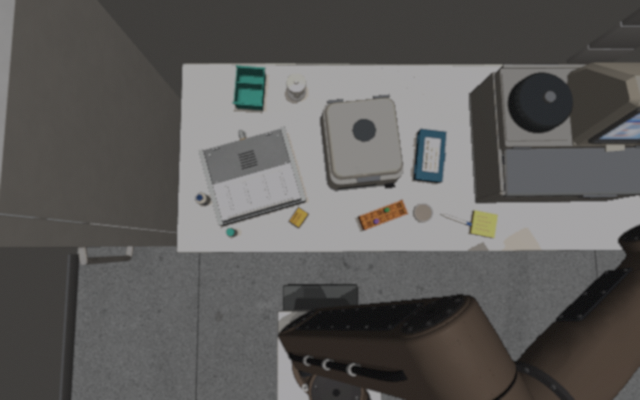

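View pics/top1.png

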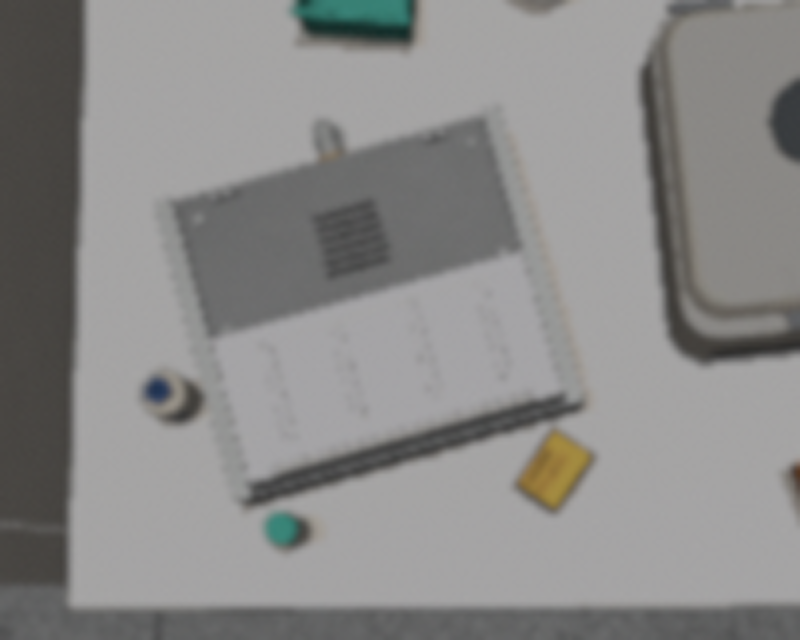

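View pics/scene1.png

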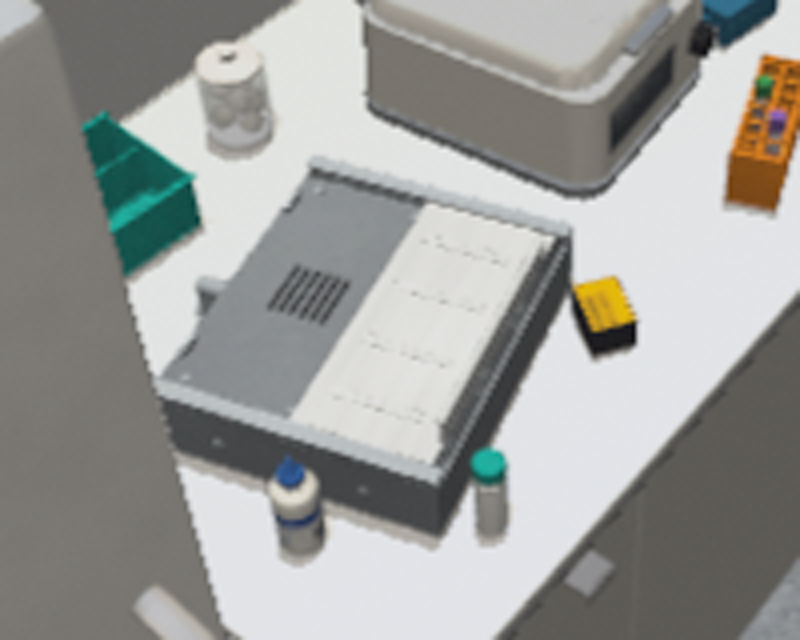

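View pics/scene0.png

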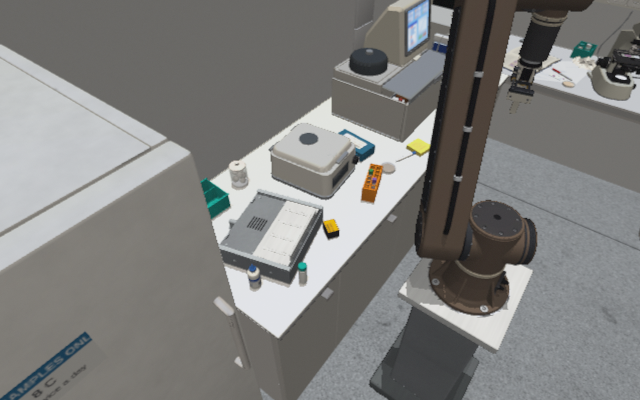

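The box is at crop corners FL (242,500), FR (582,403), BL (165,202), BR (495,108) in the top view. The cover is nearly closed. The bottle stands at the left, the vial at the front-left, and the carton at the front-right. There is a tall cabinet at the left table edge. Next I'll fit the box pose.

```bash
cat > fit.py <<'E'
from h import *
from scipy.optimize import least_squares
L=np.array([[-.12,.138,.074],[-.12,-.138,.074],[.12,.138,.074],[.12,-.138,.074]])
pt=np.array([[242,500],[582,403],[165,202],[495,108]])/4+[160,100]
ps=np.array([[440,475],[570,228],[160,380],[315,160]])/4+[180,150]
dt=grab_frame("top");ds=grab_frame("scene")
def W(p,L):
    c,s=np.cos(p[2]),np.sin(p[2]);return L@np.array([[c,s,0],[-s,c,0],[0,0,1]])+[p[0],p[1],0]
def f(p,which):
    r=[]
    if 't' in which:r.append(proj(dt,W(p,L))-pt)
    if 's' in which:r.append(proj(ds,W(p,L))-ps)
    return np.concatenate(r).ravel()
for w in ("t","s","ts"):
    r=least_squares(f,[.56,.23,.25],args=(w,));print(w,r.x,np.round(r.fun,1))
p=r.x; np.save("box.npy",p)
print("lip pt closed",W(p,np.array([[-.112,0,.082],[-.112,.1,.082],[-.112,-.1,.082]])))
print("pivots",W(p,np.array([[-.041,.069,.0505],[-.041,-.005,.0505],[-.041,-.079,.0505]])))
# table left edge
for px in [(181,66),(178,249)]: print(ray(dt,px,0))
# draw
for d,n,cr in((dt,"ft.png",(160,100,360,260)),(ds,"fs.png",(180,150,380,310))):
    im=cv2.resize(d["frame"][cr[1]:cr[3],cr[0]:cr[2],::-1],None,fx=4,fy=4,interpolation=cv2.INTER_CUBIC)
    q=lambda P:((proj(d,W(p,np.array(P,float)))-[cr[0],cr[1]])*4).astype(int)
    for P in ([[-.12,.138,.074],[-.12,-.138,.074],[.12,-.138,.074],[.12,.138,.074]],[[-.12,.138,0],[-.12,-.138,0],[.12,-.138,0],[.12,.138,0]],[[-.112,.1,.069],[-.112,-.1,.069],[-.112,-.1,.093],[-.112,.1,.093]]):
        cv2.polylines(im,[q(P)],True,(0,0,255),1)
    cv2.imwrite("pics/"+n,im)
E
python3 fit.py
```

```text
t [0.56859939 0.23192896 0.27783419] [-1.3  0.6  1.7 -0.4 -2.2  0.1  1.9 -0.4]
s [0.56489982 0.23244772 0.28793103] [ 1.   1.1  2.1 -1.9 -3.2  1.5  0.4 -2.4]
ts [0.56704219 0.23187352 0.28248113] [-1.1  1.3  1.8 -0.2 -2.3  0.8  1.7 -0.1  0.2  0.7  1.8 -2.1 -3.6  0.8
  0.3 -2.8]
lip pt closed [[0.45948111 0.20065472 0.082     ]
 [0.43160718 0.2966914  0.082     ]
 [0.48735504 0.10461804 0.082     ]]
pivots [[0.50843414 0.28671052 0.0505    ]
 [0.52906085 0.21564337 0.0505    ]
 [0.54968756 0.14457623 0.0505    ]]
[0.95103547 0.48366128 0.        ]
[0.34590195 0.47508237 0.        ]
```

```bash
python3 -c "
import cv2,numpy as np
a=cv2.imread('pics/ft.png');b=cv2.imread('pics/fs.png');cv2.imwrite('pics/f.png',cv2.resize(np.vstack([a[80:560,50:750],b[100:600,100:800]]),(560,800-16))[:600])
"
```

```text
(no output)
```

View pics/ft.png

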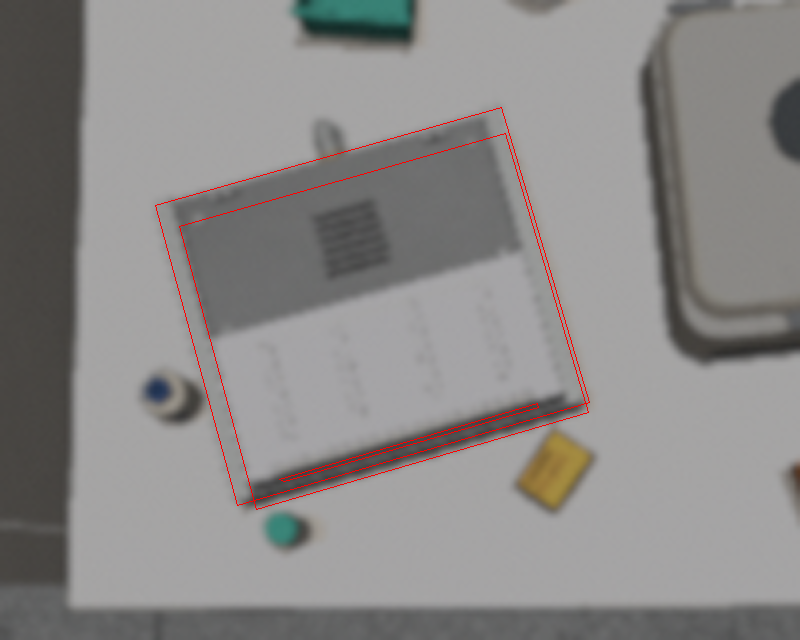

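View pics/fs.png

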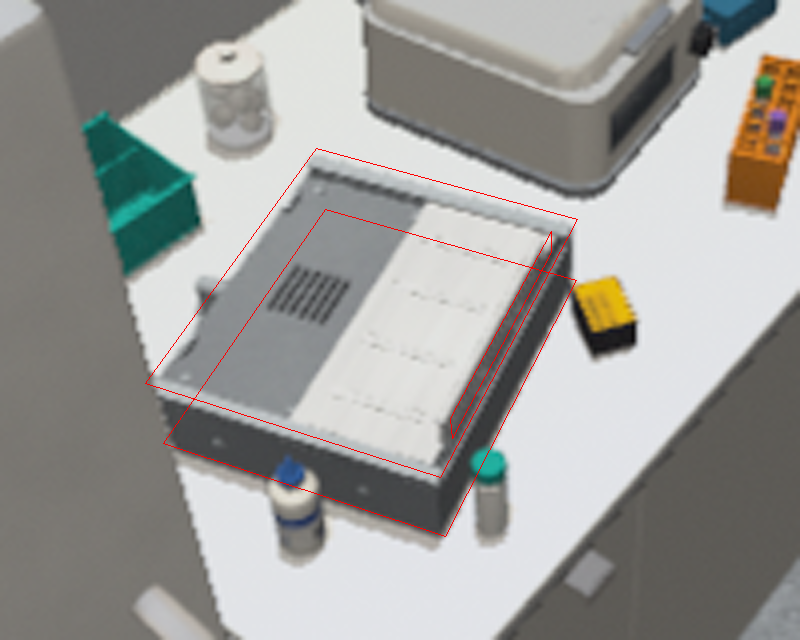

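```bash
cat > plan.py <<'E'
from h import *
import sys
# usage: plan.rows([(x,y,z,yaw),...], step mm)
def rows(wps,step=55,start=None):
    s=get_state()
    if start is None: start=(*s["eef_pos"],s["ee_rot"][2])
    cur=np.array(start,float);out=[]
    for w in wps:
        w=np.array(w,float);n=int(max(np.ceil(np.linalg.norm(w[:3]-cur[:3])*1000/step),np.ceil(abs(w[3]-cur[3])/0.17),1))
        d=(w-cur)/n
        for i in range(n):
            c,sn=np.cos(cur[3]),np.sin(cur[3])
            out.append((1000*(d[0]*c+d[1]*sn),1000*(d[0]*sn-d[1]*c),-1000*d[2],-d[3]));cur=cur+d
    for i,o in enumerate(out): print(i,"%.0f %.0f %.0f 0 0 %.3f"%o, end="; " if (i%8)!=7 else "\n")
    print()
p=np.load("box.npy")
def B(x,y): c,s=np.cos(p[2]),np.sin(p[2]);return p[0]+c*x-s*y,p[1]+s*x+c*y
def toB(P): c,s=np.cos(p[2]),np.sin(p[2]);d=np.array(P[:2])-p[:2];return d[0]*c+d[1]*s,-d[0]*s+d[1]*c
YAW=p[2]-np.pi/2
E
python3 - <<'E'
from plan import *
print(YAW,B(-.165,0))
rows([(.42,-.40,.30,-2.2),(.43,-.05,.30,-1.5),(*B(-.17,0),.22,YAW)])
E
```

```text
-1.2883151934839148 (np.float64(0.4085816677371123), np.float64(0.18588153384463324))
0 -45 27 -7 0 0 -0.102; 1 -48 22 -7 0 0 -0.102; 2 -50 17 -7 0 0 -0.102; 3 -51 12 -7 0 0 -0.102; 4 -52 7 -7 0 0 -0.102; 5 -53 2 -7 0 0 -0.102; 6 -53 -4 -7 0 0 -0.102; 7 -41 28 0 0 0 -0.100
8 -44 24 0 0 0 -0.100; 9 -46 20 0 0 0 -0.100; 10 -48 15 0 0 0 -0.100; 11 -49 10 0 0 0 -0.100; 12 -50 5 0 0 0 -0.100; 13 -50 0 0 0 0 -0.100; 14 -47 2 16 0 0 -0.042; 15 -47 -0 16 0 0 -0.042
16 -47 -2 16 0 0 -0.042; 17 -47 -4 16 0 0 -0.042; 18 -47 -6 16 0 0 -0.042;
```

Request:
{"op": "step_arm", "data": {
  "commands": "-45 27 -7 0 0 -0.102; -48 22 -7 0 0 -0.102; -50 17 -7 0 0 -0.102; -51 12 -7 0 0 -0.102; -52 7 -7 0 0 -0.102; -53 2 -7 0 0 -0.102; -53 -4 -7 0 0 -0.102; -41 28 0 0 0 -0.1",
  "jaw": 0,
  "grip_force": 10
}}

```text
t: 2.3
eef_pos: [0.4229, -0.3501, 0.3004]
ee_rot: [-3.141, -0.0, -2.094]
force: [0.2, 0.5, -0.2]
width: 0.0132
```

Request:
{"op": "step_arm", "data": {
  "commands": "-44 24 0 0 0 -0.1; -46 20 0 0 0 -0.1; -48 15 0 0 0 -0.1; -49 10 0 0 0 -0.1; -50 5 0 0 0 -0.1; -50 0 0 0 0 -0.1; -47 2 16 0 0 -0.042; -47 0 16 0 0 -0.042"
}}

```text
t: 3.3
eef_pos: [0.417, 0.0446, 0.2686]
ee_rot: [-3.14, 0.001, -1.412]
force: [1.1, -0.2, 0.0]
width: 0.0001
```

Request:
{"op": "step_arm", "data": {
  "commands": "-47 -2 16 0 0 -0.042; -47 -4 16 0 0 -0.042; -47 -6 16 0 0 -0.042; 0 0 0 0 0 0"
}}

```text
t: 3.8
eef_pos: [0.4005, 0.1857, 0.2196]
ee_rot: [3.14, -0.001, -1.284]
force: [-1.0, -0.6, 0.0]
width: 0.0005
```

Run:
```python
from plan import *
s=get_state();print(s["t"],s["eef_pos"],s["ee_rot"],s["width"],s["force"],toB(s["eef_pos"]),YAW)
d=grab_frame("scene");save(d,"s2.png",(180,120,380,270),4)
```

```text
3.8 [0.40045599 0.1857295  0.21958263] [ 3.14020548e+00 -7.08894449e-04 -1.28392948e+00] 0.0004598556330840531 [-0.95591986 -0.57068012  0.02658161] (np.float64(-0.1728460048253043), np.float64(0.002118935672172799)) -1.2883151934839148
```

View pics/s2.png

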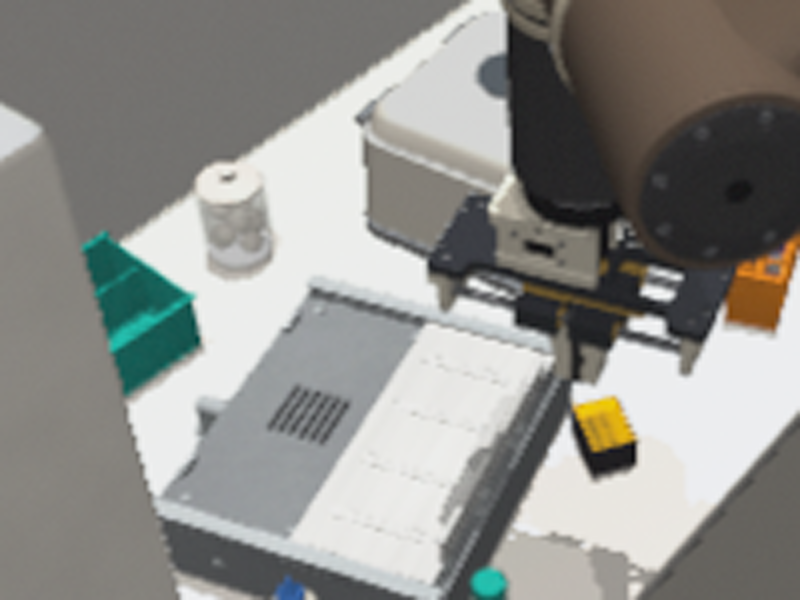

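Gripper in front of lip, jaws shut and clear of the box (fingertips near crop (578,370)). I'll go down, then approach the lip.

Request:
{"op": "step_arm", "data": {
  "commands": "0 0 40 0 0 0.004; 0 0 40 0 0 0; 2 0 38 0 0 0; 0 -15 0 0 0 0; 0 0 0 0 0 0"
}}

```text
t: 4.47
eef_pos: [0.4184, 0.1867, 0.1041]
ee_rot: [-3.139, 0.001, -1.292]
force: [-0.1, 0.0, 0.5]
width: 0.0005
```

Request:
{"op": "step_arm", "data": {
  "commands": "0 -8 0 0 0 0; 0 -8 0 0 0 0; 0 -8 0 0 0 0; 0 0 0 0 0 0"
}}

```text
t: 4.97
eef_pos: [0.4398, 0.1927, 0.1027]
ee_rot: [-3.141, 0.0, -1.292]
force: [0.1, -0.4, -0.1]
width: 0.0001
```

Run:
```python
from plan import *
s=get_state();print(s["t"],s["eef_pos"],s["ee_rot"],s["force"],toB(s["eef_pos"]))
d=grab_frame("scene");save(d,"s3.png",(220,140,360,260),5)
```

```text
4.975 [0.43978455 0.19274606 0.10268596] [-3.14124609e+00  1.30264043e-04 -1.29205053e+00] [ 0.08024036 -0.36022804 -0.11956352] (np.float64(-0.13312037959329032), np.float64(-0.002105008865582257))
```

View pics/s3.png

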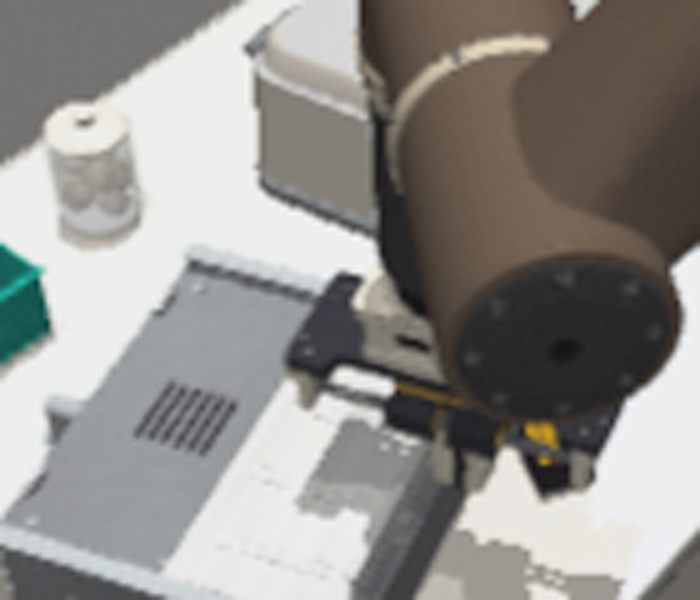

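Request:
{"op": "step_arm", "data": {
  "commands": "0 -8 0 0 0 0; 0 -8 1 0 0 0; 0 -8 0 0 0 0; 0 -8 0 0 0 0; 0 0 0 0 0 0"
}}

```text
t: 5.65
eef_pos: [0.4708, 0.2016, 0.1014]
ee_rot: [-3.141, -0.0, -1.292]
force: [0.0, 0.5, -0.5]
width: 0.0004
```

Request:
{"op": "step_arm", "data": {
  "commands": "0 -8 0 0 0 0; 0 -8 0 0 0 0; 0 -8 0 0 0 0; 0 -8 0 0 0 0; 0 0 0 0 0 0"
}}

```text
t: 6.28
eef_pos: [0.5018, 0.2105, 0.1016]
ee_rot: [-3.14, 0.0, -1.292]
force: [-0.7, 0.0, 0.7]
width: 0.0009
```

Run:
```python
from plan import *
s=get_state();print(s["t"],s["eef_pos"],s["ee_rot"],s["force"],toB(s["eef_pos"]))
d=grab_frame("scene");save(d,"s4.png",(220,140,360,260),5)
```

```text
6.275 [0.50183741 0.21053239 0.1016166 ] [-3.14036497e+00  1.21923627e-04 -1.29181444e+00] [-0.73423296  0.04588655  0.71436531] (np.float64(-0.06856911464854216), np.float64(-0.002320181460098384))
```

View pics/s4.png

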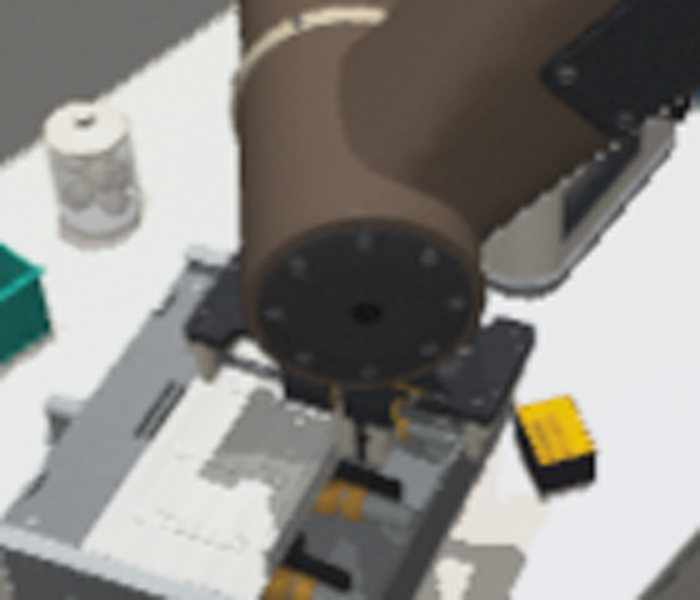

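The cover is sliding back and the handles are coming into view. I'll carry on to the stop.

Request:
{"op": "step_arm", "data": {
  "commands": "0 -7 0 0 0 0; 0 -7 0 0 0 0; 0 -7 0 0 0 0; 0 -7 0 0 0 0; 0 0 0 0 0 0"
}}

```text
t: 6.95
eef_pos: [0.5286, 0.2181, 0.1016]
ee_rot: [-3.141, 0.0, -1.292]
force: [0.4, 0.8, 0.4]
width: 0.0007
```

Request:
{"op": "step_arm", "data": {
  "commands": "0 -3 0 0 0 0; 0 -3 0 0 0 0; 0 0 0 0 0 0"
}}

```text
t: 7.32
eef_pos: [0.5335, 0.2195, 0.1015]
ee_rot: [-3.142, -0.0, -1.292]
force: [-1.6, -0.8, 0.4]
width: 0.0001
```

Request:
{"op": "step_arm", "data": {
  "commands": "0 -3 0 0 0 0; 0 -2 0 0 0 0; 0 0 0 0 0 0"
}}

```text
t: 7.7
eef_pos: [0.5384, 0.2209, 0.1015]
ee_rot: [-3.141, -0.0, -1.292]
force: [-2.7, 0.1, -0.1]
width: 0.0009
```

Request:
{"op": "step_arm", "data": {
  "commands": "0 -3 0 0 0 0; 0 -2 0 0 0 0; 0 0 0 0 0 0"
}}

```text
t: 8.07
eef_pos: [0.5433, 0.2223, 0.1015]
ee_rot: [-3.141, 0.0, -1.292]
force: [-1.0, -0.7, -0.3]
width: 0.0003
```

Request:
{"op": "step_arm", "data": {
  "commands": "0 -3 0 0 0 0; 0 -2 0 0 0 0; 0 0 0 0 0 0"
}}

```text
t: 8.45
eef_pos: [0.548, 0.2236, 0.1015]
ee_rot: [-3.142, 0.0, -1.292]
force: [-2.3, 0.5, -0.8]
width: 0.0004
```

Run:
```python
from plan import *
s=get_state();print(s["t"],s["eef_pos"],s["force"],toB(s["eef_pos"]))
d=grab_frame("scene");save(d,"s5.png",(220,140,360,260),5)
d=grab_frame("top");save(d,"t5.png",(190,110,330,230),5)
```

```text
8.45 [0.54799778 0.2236288  0.10154879] [-2.34570465  0.51566145 -0.76316312] (np.float64(-0.020587750128892066), np.float64(-0.0026095272432951596))
```

View pics/s5.png

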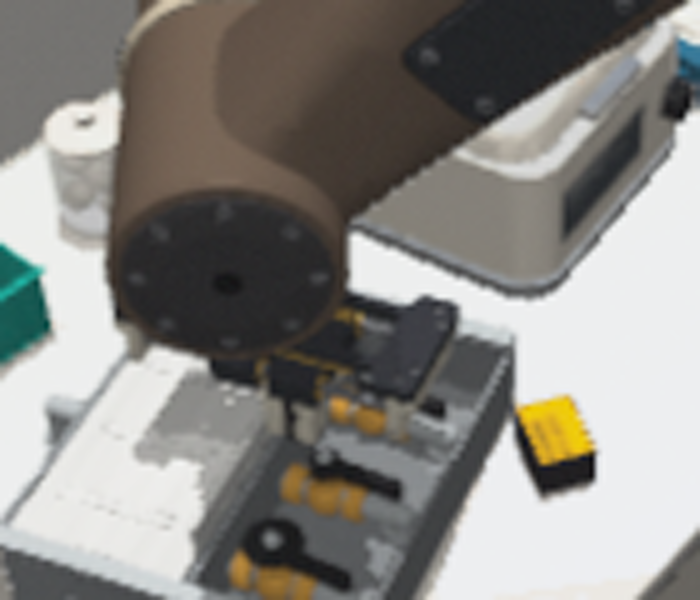

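View pics/t5.png

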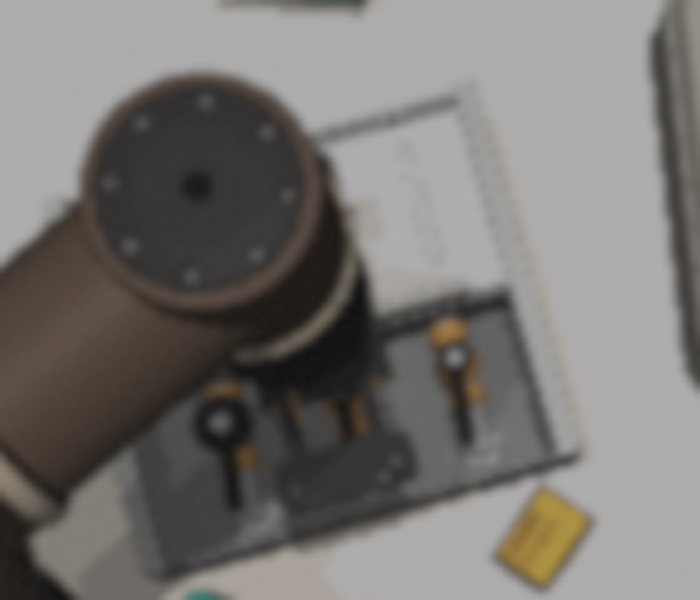

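The tagged handle is the left one (disc at top crop (220,422)). I haven't reached the stop yet, so I'll keep pushing in small steps.

Request:
{"op": "step_arm", "data": {
  "commands": "0 -2 0 0 0 0; 0 -2 0 0 0 0; 0 0 0 0 0 0"
}}

```text
t: 8.93
eef_pos: [0.5484, 0.2236, 0.1014]
ee_rot: [3.136, -0.001, -1.292]
force: [-17.1, 0.2, 12.2]
width: 0.0005
```

Request:
{"op": "step_arm", "data": {
  "commands": "0 -2 0 0 0 0; 0 -1 0 0 0 0; 0 0 0 0 0 0"
}}

```text
t: 9.3
eef_pos: [0.5487, 0.2236, 0.1013]
ee_rot: [3.131, -0.001, -1.293]
force: [-29.6, 0.6, 20.5]
width: 0.0007
```

Request:
{"op": "step_arm", "data": {
  "commands": "0 -2 0 0 0 0; 0 -1 0 0 0 0; 0 0 0 0 0 0"
}}

```text
t: 9.68
eef_pos: [0.5489, 0.2236, 0.1013]
ee_rot: [3.126, -0.002, -1.293]
force: [-41.4, 1.2, 30.3]
width: 0.0002
```

The stop is reached: force climbed to about 40 N with no further motion. I'll back off, raise and move aside to look.

Request:
{"op": "step_arm", "data": {
  "commands": "0 9 0 0 0 0; 0 15 0 0 0 0; 0 15 -10 0 0 0; 0 0 -50 0 0 0; 30 0 -50 0 0 0; 60 0 0 0 0 0; 60 0 0 0 0 0; 60 0 0 0 0 0"
}}

```text
t: 10.68
eef_pos: [0.578, 0.0121, 0.2129]
ee_rot: [-3.139, -0.0, -1.291]
force: [1.3, -0.3, -0.2]
width: 0.0004
```

Run:
```python
from plan import *
s=get_state();print(s["t"],s["eef_pos"],s["force"],toB(s["eef_pos"]))
d=grab_frame("scene");save(d,"s6.png",(220,160,340,250),6)
d=grab_frame("top");save(d,"t6.png",(195,120,325,217),6)
import pickle
for n in("tagged_pivot","tagged_tip","plain_a_tip","cover_lip"):
    print(n,[(np.round(x["pixel"],1),round(x["conf"],2),np.round(toB(ray(d,x["pixel"],0.0505)),3)) for x in recognise(d,n)])
pickle.dump(d,open("t6.pkl","wb"))
```

```text
10.675 [0.57801087 0.01207908 0.21292717] [ 1.30767024 -0.26268228 -0.17431955] (np.float64(-0.050731394349637436), np.float64(-0.21414068514094847))
tagged_pivot []
tagged_tip []
plain_a_tip [(array([288.9, 194.5]), 0.66, array([-0.083, -0.089]))]
cover_lip []
```

View pics/s6.png

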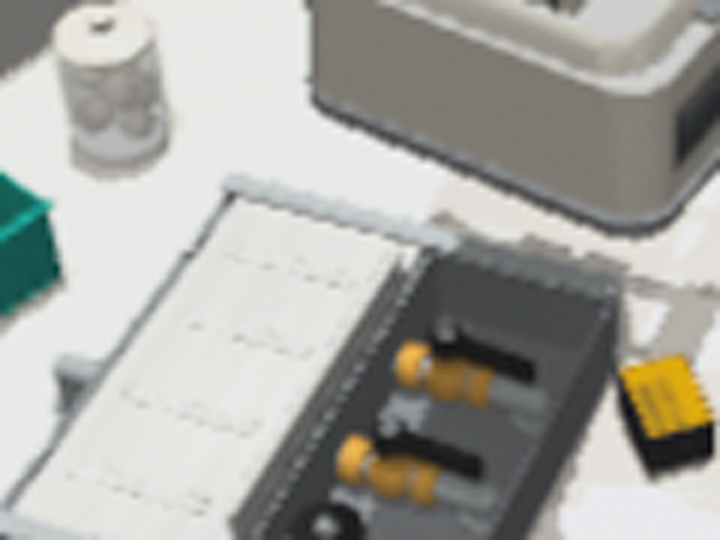

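View pics/t6.png

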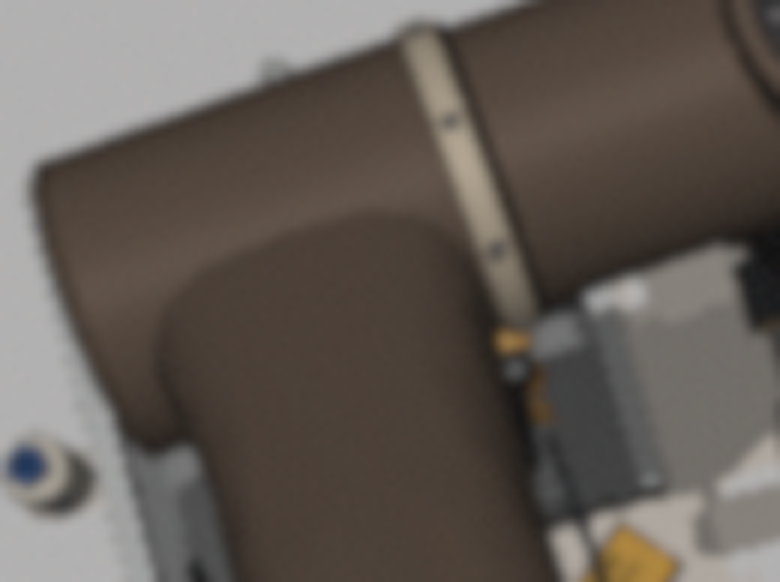

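Run:
```python
from plan import *
import pickle
d=grab_frame("scene");save(d,"s7.png",(225,190,325,290),6)
pickle.dump(d,open("s7.pkl","wb"))
for n in("tagged_pivot","tagged_tip","plain_a_tip","cover_lip"):
    z=.082 if n=="cover_lip" else .0505
    print(n,[(np.round(x["pixel"],1),round(x["conf"],2),np.round(toB(ray(d,x["pixel"],z)),3)) for x in recognise(d,n)])
```

```text
tagged_pivot [(array([275.4, 253.1]), 0.7, array([-0.046,  0.084]))]
tagged_tip [(array([277.6, 251. ]), 0.71, array([-0.049,  0.075])), (array([301.5, 276.8]), 0.24, array([-0.153,  0.135]))]
plain_a_tip [(array([291.2, 230.1]), 0.66, array([-0.053, -0.017])), (array([327.3, 226.5]), 0.55, array([-0.155, -0.072]))]
cover_lip [(array([255.3, 220.4]), 0.9, array([0.056, 0.011])), (array([301.4, 275.5]), 0.29, array([-0.16 ,  0.151]))]
```

View pics/s7.png

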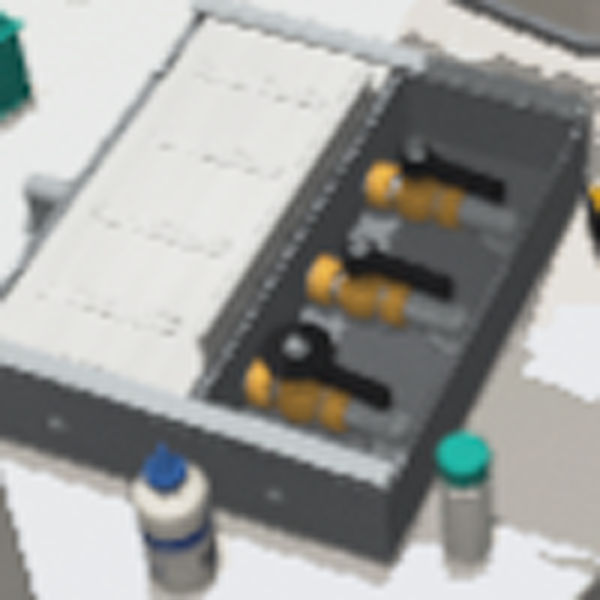

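Run:
```python
from plan import *
import pickle
d=pickle.load(open("s7.pkl","rb"))
for n,px,z in [("nutT",(298,345),.062),("tipT",(388,392),.057),("nutM",(370,242),.062),("tipM",(450,282),.057),("nutR",(418,150),.062),("tipR",(502,187),.057),("lipbaseL",(205,395),.069),("lipbaseR",(375,105),.069),("FLguide",(393,483),.074),("FRguide",(580,115),.074),("front wall mid in",(500,280),.062)]:
    print(n,np.round(np.array(toB(ray(d,(px[0]/6+225,px[1]/6+190),z)))*1000,1))
P=[[-41,69,62],[-41,-5,62],[-41,-79,62],[-7,100,93],[-7,-100,93],[-7,100,69],[-7,-100,69]]
W=[(*B(a/1000,b/1000),c/1000) for a,b,c in P];print(((proj(d,W)-[225,190])*6).round())
```

```text
nutT [-39.7  73.7]
tipT [-92.1  81.2]
nutM [-45.1  -1.6]
tipM [-92.9   4.7]
nutR [-42.  -71.2]
tipR [-93.  -66.6]
lipbaseL [-13.7 122.9]
lipbaseR [ -9.4 -88. ]
FLguide [-122.3  141. ]
FRguide [-118.8 -116.6]
front wall mid in [-118.3   -1.9]
[[305. 339.]
 [366. 235.]
 [422. 140.]
 [209. 326.]
 [378.  58.]
 [214. 357.]
 [380.  89.]]
```

Run:
```python
from plan import *
import pickle
d=pickle.load(open("t6.pkl","rb"))  # same camera as t5
for n,px,z in [("nutT",(220,422),.062),("nutR",(455,357),.062),("tipT",(234,508),.057),("tipR",(466,442),.057),("FRguide",(580,455),.074),("FLwall",(155,575),.07),("lipR base",(505,292),.069)]:
    print(n,np.round(np.array(toB(ray(d,(px[0]/5+190,px[1]/5+110),z)))*1000,1))
```

```text
nutT [-36.9  72. ]
nutR [-38.6 -77.4]
tipT [-89.8  78.5]
tipR [-90.7 -69.2]
FRguide [-120.1 -133.8]
FLwall [-117.1  133.1]
lipR base [  -9.5 -118.3]
```

Request:
{"op": "step_arm", "data": {
  "commands": "-52 7 0 0 0 0; -52 7 0 0 0 0; -52 7 0 0 0 0; -52 7 0 0 0 0; -51 6 0 0 0 0; 0 0 40 0 0 0; 0 0 0 0 0 0"
}}

```text
t: 12.1
eef_pos: [0.4717, 0.2531, 0.1694]
ee_rot: [3.137, -0.002, -1.29]
force: [-0.6, -0.2, 0.4]
width: 0.0003
```

Run:
```python
from plan import *
s=get_state();print(s["t"],s["eef_pos"],s["ee_rot"],s["force"],toB(s["eef_pos"]))
d=grab_frame("scene");save(d,"s8.png",(225,190,325,290),6)
d=grab_frame("top");save(d,"t8.png",(195,120,325,217),6)
```

```text
12.1 [0.4717126  0.25308072 0.16935307] [ 3.13675452e+00 -2.34370005e-03 -1.28998118e+00] [-0.57331607 -0.2208508   0.39571455] (np.float64(-0.08564009061404154), np.float64(0.04693879150797854))
```

View pics/s8.png

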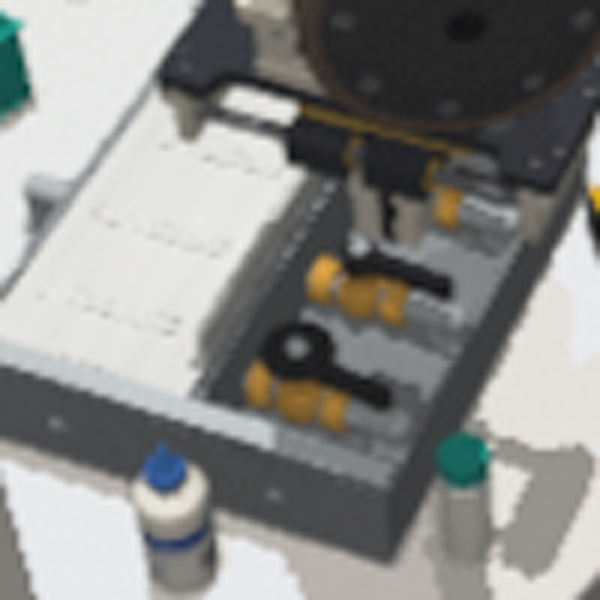

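View pics/t8.png

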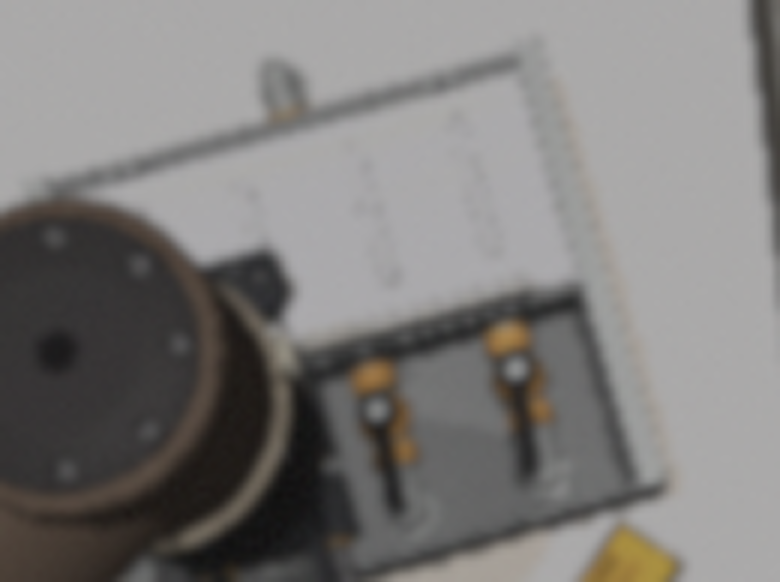

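Run:
```python
from plan import *
import pickle
d=pickle.load(open("s7.pkl","rb"))
x,y=toB([.4717,.2531])
f=lambda a,b,z:((proj(d,[(*B(a,b),z)])-[225,190])*6).round().tolist()
print("tip",f(x,y,.144),"corners",f(x+.013,y,.144),f(x-.013,y,.144),f(x,y-.0095,.144),f(x,y+.0095,.144))
print("at target", f(x,y,.046), "contact", f(-.0853,.0612,.046))
```

```text
tip [[395.0, 224.0]] corners [[371.0, 217.0]] [[420.0, 231.0]] [[403.0, 210.0]] [[387.0, 238.0]]
at target [[405.0, 351.0]] contact [[393.0, 372.0]]
```

The fingertips are between the tagged bar (tip (388,395)) and the middle bar (tip (450,285)), as projected. I'll go down.

Request:
{"op": "step_arm", "data": {
  "commands": "0 0 40 0 0 0; 0 0 40 0 0 0; 0 0 18 0 0 0; 0 0 0 0 0 0"
}}

```text
t: 12.7
eef_pos: [0.4742, 0.2528, 0.0737]
ee_rot: [3.141, -0.001, -1.293]
force: [-0.1, 0.3, 1.3]
width: 0.0007
```

Run:
```python
from plan import *
s=get_state();print(s["t"],s["eef_pos"],s["ee_rot"],s["force"],toB(s["eef_pos"]))
d=grab_frame("scene");save(d,"s9.png",(225,190,325,290),6)
```

```text
12.7 [0.4742085  0.25278702 0.07367601] [ 3.14088461e+00 -7.64238287e-04 -1.29271346e+00] [-0.13525561  0.31720137  1.32961921] (np.float64(-0.0833249786164912), np.float64(0.04596103350833421))
```

View pics/s9.png

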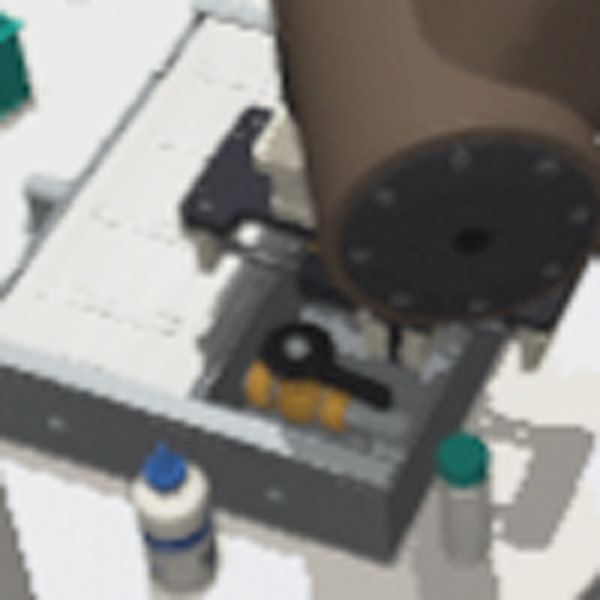

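Request:
{"op": "step_arm", "data": {
  "commands": "-8 1 0 0 0 0; -7 1 0 0 0 0; -6 0 1 0 0 0; -7 0 0 0 0 0; 0 0 0 0 0 0"
}}

```text
t: 13.38
eef_pos: [0.4638, 0.28, 0.0725]
ee_rot: [3.141, -0.0, -1.291]
force: [-0.2, -1.7, 1.6]
width: 0.0007
```

Run:
```python
from plan import *
s=get_state();print(s["t"],s["eef_pos"],s["ee_rot"],s["force"],toB(s["eef_pos"]))
d=grab_frame("scene");save(d,"s10.png",(225,190,325,290),6)
```

```text
13.375 [0.46379626 0.2800403  0.07253513] [ 3.14128695e+00 -1.03581694e-04 -1.29122472e+00] [-0.24347661 -1.65212318  1.62295167] (np.float64(-0.0857279940876838), np.float64(0.07503647446946887))
```

View pics/s10.png

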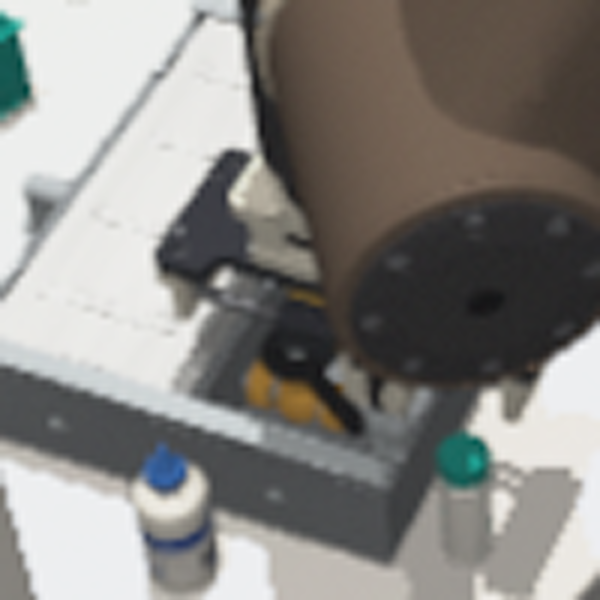

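The handle is turning (its tip is now at (355,430)). Next is the rest of the arc.

Request:
{"op": "step_arm", "data": {
  "commands": "-6 -3 0 0 0 0; -6 -3 0 0 0 0; -5 -5 0 0 0 0; -4 -5 0 0 0 0; 0 0 0 0 0 0"
}}

```text
t: 14.05
eef_pos: [0.474, 0.305, 0.0723]
ee_rot: [-3.141, 0.0, -1.292]
force: [0.3, -1.5, -0.8]
width: 0.0002
```

Request:
{"op": "step_arm", "data": {
  "commands": "-3 -6 0 0 0 0; -3 -6 0 0 0 0; 0 0 0 0 0 0"
}}

```text
t: 14.42
eef_pos: [0.4832, 0.3132, 0.0722]
ee_rot: [3.14, -0.001, -1.292]
force: [-5.6, -3.1, 1.1]
width: 0.0005
```

Run:
```python
from plan import *
s=get_state();print(s["t"],s["eef_pos"],s["ee_rot"],s["force"],toB(s["eef_pos"]))
d=grab_frame("scene");save(d,"s11.png",(225,190,325,290),6)
```

```text
14.425 [0.48318583 0.31322511 0.0722445 ] [ 3.13985652e+00 -6.15886510e-04 -1.29213377e+00] [-5.57816635 -3.12710345  1.10625641] (np.float64(-0.05785697808644078), np.float64(0.10150142762592901))
```

View pics/s11.png

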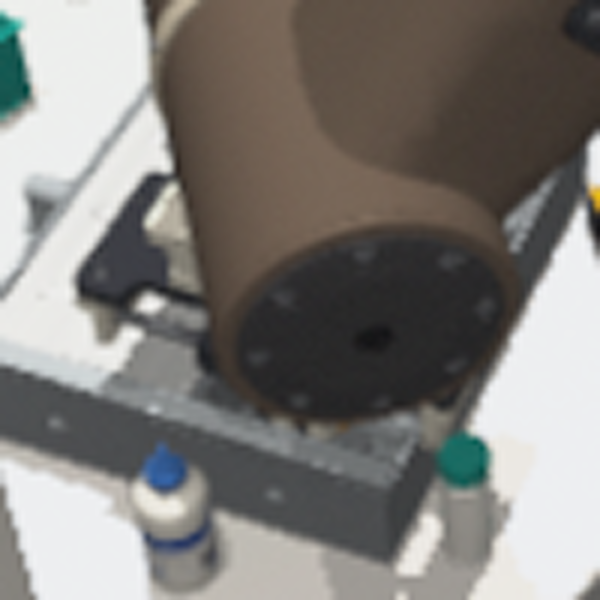

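Request:
{"op": "step_arm", "data": {
  "commands": "0 -2 0 0 0 0; 0 0 0 0 0 0"
}}

```text
t: 14.72
eef_pos: [0.4835, 0.3132, 0.0722]
ee_rot: [3.138, -0.001, -1.292]
force: [-13.6, -2.3, 7.0]
width: 0.0004
```

Request:
{"op": "step_arm", "data": {
  "commands": "0 -2 0 0 0 0; 0 0 0 0 0 0"
}}

```text
t: 14.98
eef_pos: [0.4837, 0.3132, 0.0721]
ee_rot: [3.135, -0.001, -1.293]
force: [-21.5, -3.3, 13.3]
width: 0.0005
```

Request:
{"op": "step_arm", "data": {
  "commands": "0 -2 0 0 0 0; 0 0 0 0 0 0"
}}

```text
t: 15.22
eef_pos: [0.484, 0.3132, 0.0721]
ee_rot: [3.132, -0.002, -1.293]
force: [-30.8, -1.3, 19.3]
width: 0.0001
```

Hard against the stop. I'll back off, raise and retreat.

Request:
{"op": "step_arm", "data": {
  "commands": "0 8 0 0 0 0; 0 10 0 0 0 0; 0 0 -20 0 0 0; 0 0 -50 0 0 0; 0 0 -55 0 0 0; 0 0 -55 0 0 0; 0 0 0 0 0 0"
}}

```text
t: 16.1
eef_pos: [0.4744, 0.3123, 0.2582]
ee_rot: [-3.132, 0.006, -1.291]
force: [0.0, 0.5, -0.8]
width: 0.0005
```

Run:
```python
from plan import *
s=get_state();print(s["t"],s["eef_pos"],s["ee_rot"],s["force"],toB(s["eef_pos"]))
rows([(.43,.0,.29,-1.5),(.40,-.35,.29,-2.1)])
```

```text
16.1 [0.4744264  0.3122984  0.25824793] [-3.13159006  0.00551729 -1.29122628] [ 0.00323501  0.51136559 -0.79459   ] (np.float64(-0.06652755906733145), np.float64(0.1030530511447654))
0 48 21 -5 0 0 0.035; 1 49 20 -5 0 0 0.035; 2 49 18 -5 0 0 0.035; 3 50 16 -5 0 0 0.035; 4 51 15 -5 0 0 0.035; 5 51 13 -5 0 0 0.035; 6 50 8 0 0 0 0.086; 7 50 4 0 0 0 0.086
8 50 -1 0 0 0 0.086; 9 50 -5 0 0 0 0.086; 10 49 -9 0 0 0 0.086; 11 48 -13 0 0 0 0.086; 12 47 -18 0 0 0 0.086;
```

Request:
{"op": "step_arm", "data": {
  "commands": "48 21 -5 0 0 0.035; 49 20 -5 0 0 0.035; 49 18 -5 0 0 0.035; 50 16 -5 0 0 0.035; 51 15 -5 0 0 0.035; 51 13 -5 0 0 0.035; 50 8 0 0 0 0.086; 50 4 0 0 0 0.086"
}}

```text
t: 17.1
eef_pos: [0.4182, -0.1044, 0.2826]
ee_rot: [-3.14, 0.001, -1.676]
force: [0.6, 0.2, 0.7]
width: 0.0003
```

Request:
{"op": "step_arm", "data": {
  "commands": "50 -1 0 0 0 0.086; 50 -5 0 0 0 0.086; 49 -9 0 0 0 0.086; 48 -13 0 0 0 0.086; 47 -18 0 0 0 0.086; 0 0 0 0 0 0"
}}

```text
t: 17.85
eef_pos: [0.3957, -0.3549, 0.2813]
ee_rot: [3.141, -0.001, -2.109]
force: [0.5, -0.1, -0.4]
width: 0.0008
```

Run:
```python
from plan import *
import pickle
d=grab_frame("scene");save(d,"s12.png",(225,190,325,290),6);pickle.dump(d,open("s12.pkl","wb"))
d=grab_frame("top");save(d,"t12.png",(180,100,330,212),5);pickle.dump(d,open("t12.pkl","wb"));save(d,"t12f.png")
```

```text
(no output)
```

View pics/s12.png

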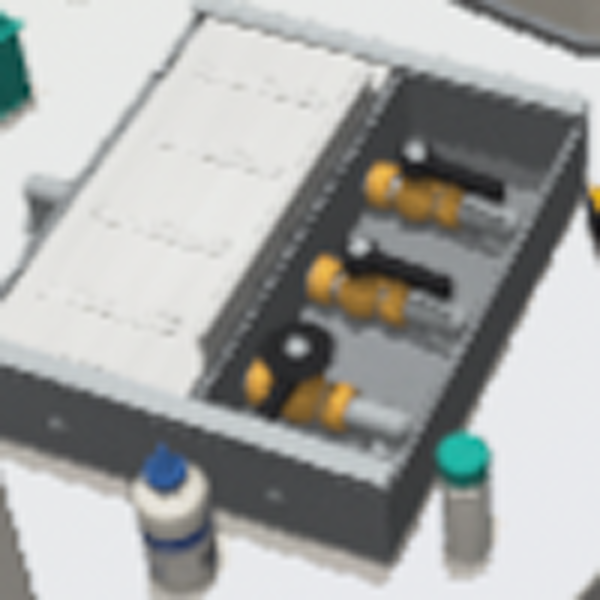

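View pics/t12f.png

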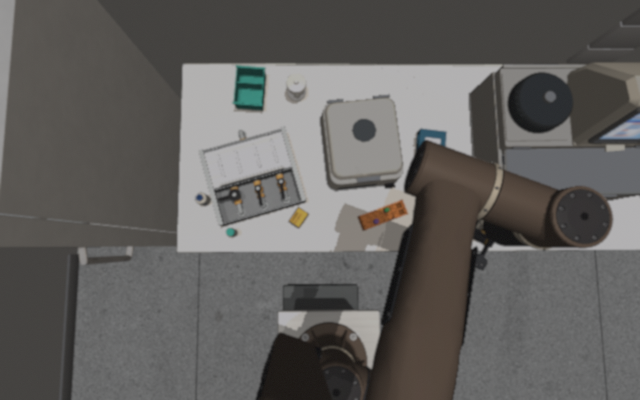

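Run:
```python
import pickle
from h import *
d=pickle.load(open("t12.pkl","rb"));save(d,"t12b.png",(195,140,305,240),6)
```

```text
(no output)
```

View pics/t12b.png

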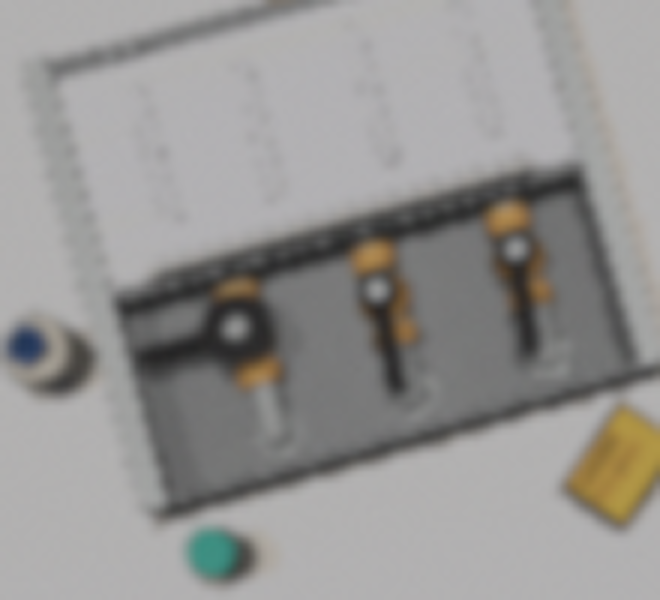

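The tagged handle lies along the pivot row: slope 27/96 against 80/280, so it is square across its pipe. The plain handle tips are still at (450,285) and (500,187), as before. The cover is still back, and the bottle, vial and carton haven't moved. I'll hand in.

Run:
```python
from h import *
import pickle
a=pickle.load(open("s7.pkl","rb"))["frame"].astype(int);b=pickle.load(open("s12.pkl","rb"))["frame"].astype(int)
print(job_done(), get_state()["t"])
```

```text
the job is handed in; nothing more can be done
the job is handed in; nothing more can be done
```

The tagged line is isolated. With shut fingertips I pushed the cover back to its stop, then pushed the tagged handle, which was the left one, a quarter turn to its stop. I then withdrew the arm and handed the job in at about 18 s of the 45 s allowed.

- **Cover:** at the end of travel the force rose to about 41 N sideways (about 51 N in all) with almost no further movement. That was the fingertips pressing on the lip. The last pictures show the bay fully open and the cover staying back.
- **Tagged handle:** it met its stop at about 31 N sideways (about 36 N in all). In the last top view it lies parallel to the row of pivots, to within about 0.01 rad as read from the picture, so it is square across its pipe.
- **Other two valves:** both plain handles show the same tip positions in the pictures before and after, so they are still open.
- **Things standing around:** the bottle, vial and carton look unmoved. In the full top view the rack and its tubes look in place. The arm covered the petri dish in that view, so I did not check it; my path did not go near it low down.
- **Disagreements:** the camera fit of the box was off by about 2 to 8 mm between views. Several of the network's detections were missing or wrong, so I read the pivot and handle positions from the pictures myself.

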